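# Hang the slotted turner back in its notch between its neighbours

## Robot

A 7-joint arm with a two-finger parallel gripper is mounted at the origin on a cart in front of the work surface, level with it; the furniture and walls round the work are solid. World frame = base frame: x ahead of the robot, y to its left, z up, the work surface at z = 0. Lengths are in m, angles in rad, forces in N, time in s.
With the tool pointing down it reaches from about 0.425 to 0.875 m from the base axis. Payload 4.7 kg.
Tool frame: the origin (TCP) lies midway between the tips of the shut fingers; the grasp point (between the pads) lies ctrl.grasp_offset behind it (ctrl.grasp_offset is the distance from the TCP to the grasp point, in m); z points along the fingers, y is the line along which they close (so a half turn about z gives the same grasp; the last joint's range is limited). The gripper opens to 87 mm and grips with 3 to 60 N. Pads are 19 mm wide; open, the fingers measure 117 mm over their backs; the gripper's body (75 mm by 190 mm) begins 51 mm behind the grasp point.
Start: joints at [-1.242, 0.321, -0.07, 1.45, 0.023, 1.371, -0.057], TCP at [0.201, 0.618, 0.223] pointing down, gripper open.
Joint ranges: [-2.86, 2.86], [-0.3, 2.09], [-1.38, 1.24], [0.06, 2.45], [-1.56, 4.7], [0.09, 2.05], [-2.69, 2.69]. Speed limits (rad/s): [2.57, 2.57, 3.14, 3.14, 3.14, 3.14, 3.14].

## Interface

Orientations are given as a rotation vector (axis times angle).
In Python, from bench import ctrl gives the robot as it stands. The module is installed in compiled form; this text tells all that it offers.
- The arm moves only by the tool jog_arm, never from a script. Its argument "moves" is one flat list of numbers, 7 for each row, row after row: the shift along the tool's x, y, z in units of 30 cm (1.0 is 30 cm), then the turn, a rotation vector about the tool's x, y, z in units of 60 degrees (1.0 is 60 degrees), then the gripper's target within -1 to 1 (fully open at 1, half-way at 0, shut at -1). In form: [x, y, z, wx, wy, wz, fingers, x, y, z, wx, wy, wz, fingers, ...]. A call has exactly 8 rows; each row is the pose to reach, as a shift and turn from the pose commanded when the call began, along the tool's axes at that moment; what a row does not reach only later rows make up. A row lasts 1/8 s, in which the tool goes at most 62.5 mm and 10.7 degrees, less where a joint would pass 70% of its speed; a pose out of reach is approached as far as the arm can. A call with a number of a shift or a turn outside -1 to 1 is refused whole. A call with a gripper value outside its range is refused whole. The fingers move at their own pace and stop on an object; "newtons" is the grip in N (left out, the last holds). Time passes only in rows, so rows that repeat a pose let the fingers close, or fill a call up. It gives the time, the measured TCP pose, the force, the opening and the grip force at its end, in the units of the state.
- ctrl.get_state(): the state, without advancing time (a new reading comes with each control period).
- ctrl.get_image(name): name is "scene" or "top" or "wrist"; returns a dict with "pixels" (480x640x3 uint8, red, green, blue), "fx", "fy", "cx", "cy" (pixels), "xyz" and "rotation" of the camera in the world; the wrist camera has in their place "tool_from_camera" (4x4, takes a point from camera to tool coordinates, whose origin is the TCP and whose axes are the flange's). Camera axes: x right, y up, looking along -z (the intrinsics and any distortion apply to the point x, -y, -z); pixel columns grow to the right and rows downward; lengths in m; the calibration is good to about 2 mm. A picture is of the moment at which its call begins: read the wrist's pose just before it. There is no depth.
- ctrl.close_job(): hands the job in; it is judged then, once.
The state is a dict: "time": time; "joint_positions": joint angles; "qd": joint speeds; "joint_torque": joint torques, N m; "position": TCP position; "tool_rot": TCP orientation; "ft_force": force on the tool from outside, world axes, zero at the start; "torque": the same for the moment, N m; "grip_width": opening from 0.0 (shut) to 1.0 (fully open); "grip_force": force on a finger pad.
Only numpy, scipy, OpenCV 4.12 (cv2) and the standard library are available. Lean on these libraries where they do the work, as an engineer would, in place of code of your own. Each camera call takes 0.05 s, during which the arm holds its last target. There are 200 camera calls.

## Task

Take the slotted turner off the draining stand and hang it by its crook on the utensil rail, in the gap between the ladle and the skimmer, with its blade between theirs. The strip along the top of the rail has one notch somewhere in that gap: with light pressure slide the crook along the strip until it drops into the notch, fully home, and let it hang there upright. Do not press hard on the rail, do not shift or dislodge the two hanging neighbours, and leave everything else where it is.

Things in the scene. Friction and masses are not known exactly. Their poses are not given: they have to be found in the camera images.
- rack: The utensil rail, a fixed rigid steel stand. Origin: centre of its base plate's underside (100 x 360 x 10 mm) on the table; x away from the robot, y left along the rail (turned up to 0.2 rad). Posts 14 mm thick at y = -168 and +168 mm, 219 mm high. Between them at x = 0 a bar 10 mm thick (x), from z = 193 to 203 mm. Pressing on it with more than 30 N is too hard; a few newtons are enough.
- rail_mid (a point): Point on the rail's middle (x = 0, y = 0), 210 mm up: the top of the fixed aluminium strip, 10 mm thick and 7 mm high, that lies on the bar. The strip has one notch through it, 7 mm deep to the bar, 20 mm wide at the bottom, bevelled to 23 mm at the top. The notch's centre lies anywhere within 24 mm either side of this point; it is not measured: find it by feel (or see the gap).
- turner: The slotted turner, steel, 0.1 to 0.2 kg, hung by its crook. Origin: middle of the underside of the crook's flat top, where it rests on a bar. z up; y along the crook's 16 mm width; x at right angles to the blade. Crook: inside 18 mm wide (x), top 5 mm thick; front leg at x -13 to -9 mm goes 46 mm down, then bends back to x = 0 under the bar; rear lip at x +9 to +13 mm reaches 14 mm down.
- turner_grip (a point): Middle of the turner's black grip, 28 mm above its origin: grasp here from above, closing along the turner's x. The grip stands on the crook, 10 mm thick (x), 18 mm wide (y), from 5 to 50 mm above the origin. To unhook, raise it 16 to 25 mm (higher, the bent shaft meets the bar from below), then draw it 30 mm or more toward its own -x; hang it the opposite way.
- turner_blade (a point): Middle of the lower edge of the turner's blade, 160 mm below its origin. The blade is 44 mm wide (y), 3 mm thick, 58 mm tall, with three slots; the shaft above it is 14 mm wide.
- drain_stand: The draining stand, fixed. Origin: centre of the underside of its base plate (110 x 150 x 10 mm) on the table; turned -0.15 to 0.4 rad. Post at its y = +58 mm (209 mm high); from it a plain bar 10 mm thick (x) runs along y from +58 to -32 mm at x = 0, top at z = 200 mm. The turner hangs on it at first, near y = -5 mm, facing as the stand.
- ladle: The ladle hanging loose on the strip of the rail, about 88 mm from its middle, on one side or the other: crook, grip, origin and axes as the turner's; round bowl 66 mm across, from 106 to 140 mm below the origin. It shifts at a light touch. Between ladle and skimmer there are about 110 mm.
- skimmer: The skimmer hanging loose on the strip of the rail, about 88 mm from its middle, on the other side from the ladle: crook, grip, origin and axes as the turner's; upright wire ring 66 mm across with three bars, its centre 138 mm below the origin. It shifts at a light touch.
- squeeze_bottle: White squeeze bottle with a red nozzle, 56 x 56 x 184 mm, standing behind the rail; bystander. Origin: centre of its underside.
- measuring_cup: Steel measuring cup, 74 x 103 x 74 mm, in front of the rail; bystander. Origin: underside.
- timer: White kitchen timer with a red dial, 94 x 68 x 34 mm; bystander. Origin: underside.
- tape_roll: Roll of masking tape lying flat behind the rail, 106 mm across, 25 mm high; bystander. Origin: underside.

How it is judged:
On the way, in this order (a step that is already met when the one before it is completed fails the run):
1. the turner is off the draining stand (contact force between turner and drain_stand below 0.05 N and horizontal distance between turner and drain_stand above 0.03 m and height (world z) of turner above 0.19 m), for 0.2 s.
2. the crook is over the rail, in the gap between the neighbours (x of turner in the frame of rack between -0.009 and 0.009 m and angle between turner's own z axis and vertical below 0.2 rad and angle between the x axis of turner and the x axis of rack, either way round below 0.2 rad and z of turner in the frame of rack between 0.2 and 0.2125 m and y of turner in the frame of rack between -0.04 and 0.04 m and contact force between turner and rack above 0.1 N), for 0.1 s.
At the end, for the whole second after the job is handed in: The turner hangs at rest in the notch: 2.5 mm of its floor, 9 mm of the rail's middle plane, 31 mm of its middle, upright (0.2 rad; 0.12 along the rail), facing as the rail (0.2 rad). Ladle and skimmer are within 12 mm of their places and 0.2 rad of upright; bystanders within 20 mm (x of turner in the frame of rack between -0.009 and 0.009 m and angle between each of turner, ladle, skimmer's own z axis and vertical below 0.2 rad and angle between the x axis of turner and the x axis of rack, either way round below 0.2 rad and z of turner in the frame of rack between 0.2 and 0.2055 m and y of turner in the frame of rack between -0.031 and 0.031 m and angle between turner's own y axis and vertical above 1.45 rad and linear speed of turner below 0.03 m/s and distance of each of ladle, skimmer from where it was at the start of the episode below 0.012 m and distance of each of squeeze_bottle, measuring_cup, timer, tape_roll from where it was at the start of the episode below 0.02 m); the robot touches nothing.
It fails at once if the turner was pressed on the rail with more than 30 N (contact force between turner and rack above 30 N).
It fails at once if the ladle was shifted more than 20 mm (distance of ladle from where it was at the start of the episode above 0.02 m).
It fails at once if the skimmer was shifted more than 20 mm (distance of skimmer from where it was at the start of the episode above 0.02 m).
It fails at once if a bystander (bottle, cup, timer, tape roll) was shifted more than 30 mm (distance of any of squeeze_bottle, measuring_cup, timer, tape_roll from where it was at the start of the episode above 0.03 m).
It also fails if it takes over 72 s, if anything falls off the work surface, if the arm or the gripper's body presses on something with over 40 N, if the wrist force passes 120 N, or if a joint passes its speed limit or range.

## Working session

There is one attempt and no reset: what is moved stays moved. The work goes in short steps, Python scripts to look and compute and a tool call to move; the robot and the scene stay as the last step left them, time stands still between calls to the robot, and variables do not carry over. Pictures are saved under pics/ and viewed, at most 10 in all, crops included, and the job is handed in when it is done.

Besides the shell and the picture viewer there is one more tool, called as a command line: name --argument value ..., lists and objects as JSON in quotes. jog_arm: Moves the arm, as the interface text tells. Its arguments: {"type":"object","properties":{"moves":{"type":"array"},"newtons":{"type":"number"}},"required":["moves"]}

```bash
mkdir -p pics
python3 - <<'E'
from bench import ctrl
import cv2,numpy as np
print(ctrl.get_state(), ctrl.grasp_offset)
for n in("scene","top"):
    d=ctrl.get_image(n); cv2.imwrite(f"pics/{n}0.png",d["pixels"][:,:,::-1])
    print(n,{k:np.round(v,4).tolist() for k,v in d.items() if k!="pixels"})
d=ctrl.get_image("wrist"); print({k:np.round(v,4).tolist() for k,v in d.items() if k!="pixels"})
E
```

```text
{'time': 0.0, 'joint_positions': array([-1.24189372,  0.32181662, -0.07009665,  1.45170527,  0.02260344,
        1.37079694, -0.05692456]), 'qd': array([ 8.44537837e-05,  1.09128525e-04,  4.64181607e-04,  2.44682105e-03,
        1.44384931e-03, -1.74394155e-03, -2.36157671e-03]), 'joint_torque': array([-4.90107723e-04, -4.91303194e+01, -4.04242957e-01, -3.12530065e+01,
       -6.38939836e-02,  4.38399380e-02,  1.76873218e-04]), 'position': array([0.2011247 , 0.61750258, 0.22145056]), 'tool_rot': array([-4.92390146e-01, -3.10255696e+00,  3.02837102e-03]), 'ft_force': array([-0.0171136 ,  0.23890054,  0.42624794]), 'torque': array([-0.01138812, -0.01859863,  0.02295439]), 'grip_force': 0.0, 'grip_width': 1.0014880189303252} 0.0187
scene {'fx': 438.4223, 'fy': 438.4223, 'cx': 322.8228, 'cy': 243.6141, 'xyz': [0.2766, 0.6891, 0.752], 'rotation': [0.2739, -1.0365, -2.4493]}
top {'fx': 483.7176, 'fy': 483.7176, 'cx': 322.4991, 'cy': 242.2416, 'xyz': [0.3981, 0.1779, 1.1219], 'rotation': [0.1676, -0.1567, -1.5213]}
{'fx': 399.7184, 'fy': 399.7184, 'cx': 318.7094, 'cy': 242.7502, 'tool_from_camera': [[-0.0008, 0.9585, 0.2852, 0.0777], [1.0, 0.0005, 0.0009, 0.001], [0.0007, 0.2852, -0.9585, -0.1619], [0.0, 0.0, 0.0, 1.0]]}
```

View pics/scene0.png

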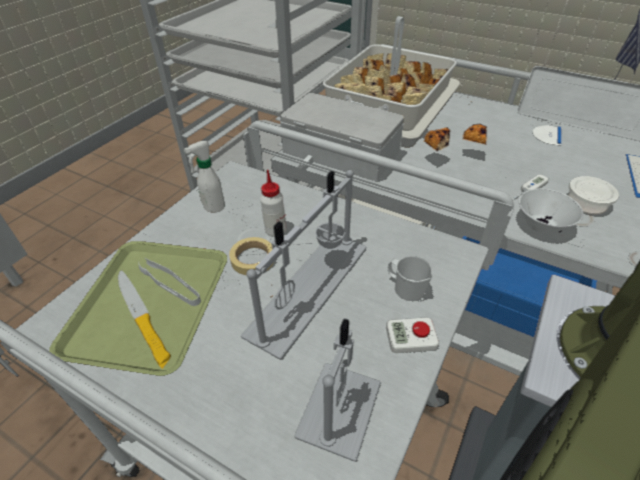

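View pics/top0.png

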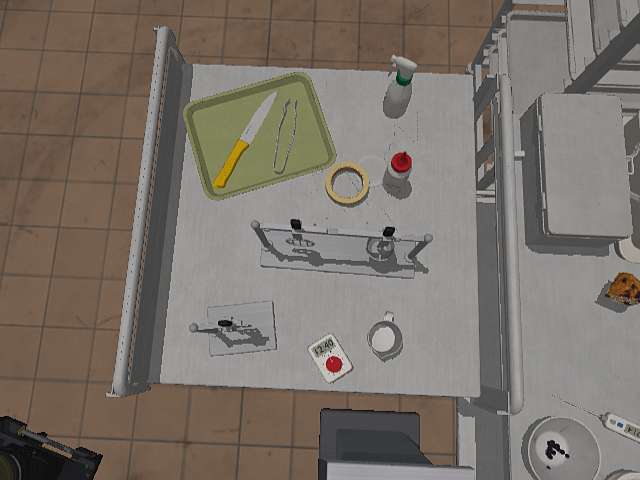

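The scene shows the stand near the robot (scene 340,390; top 235,328) with the turner on it, and the rail (top 255–428, 222–275) with the skimmer at left and the ladle at right. I'll enlarge both.

Run:
```python
import cv2,numpy as np
t=cv2.imread("pics/top0.png");s=cv2.imread("pics/scene0.png")
r=lambda i,x,y,w,h,k:cv2.resize(i[y:y+h,x:x+w],None,fx=k,fy=k,interpolation=cv2.INTER_CUBIC)
a=r(t,240,212,200,70,4); b=r(t,185,295,100,70,4); c=r(s,290,310,100,70,4)
c=r(s,290,315,120,84,10/3)
m=np.vstack([a,np.hstack([b,c])]); cv2.imwrite("pics/m1.png",m)
```

```text
(no output)
```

View pics/m1.png

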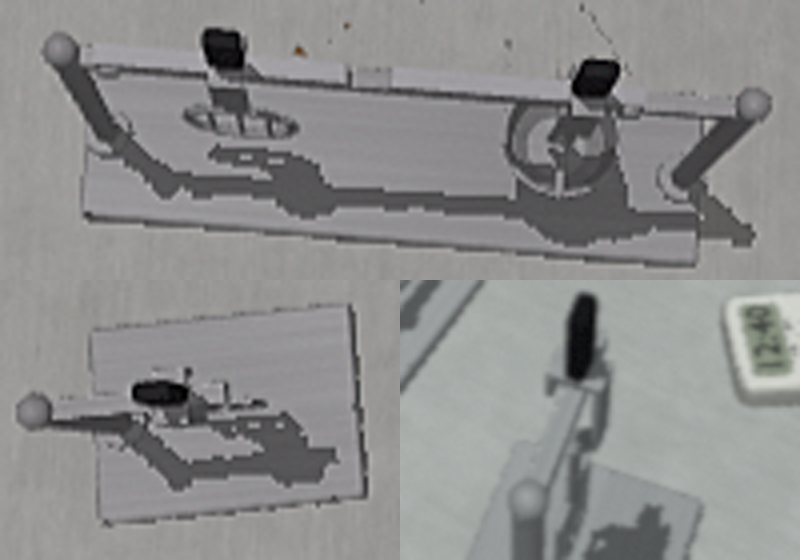

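The crop shows the notch in the strip at top pixel ≈(332.8, 231), ball tops at (255,224) and (428,238), stand base corners, and the turner grip blob at ≈(225,323).

```bash
cat > h.py <<'E'
import numpy as np,cv2
from scipy.spatial.transform import Rotation as R
from scipy.optimize import least_squares
CAM=dict(top=((483.7176,322.4991,242.2416),[0.3981,0.1779,1.1219],[0.1676,-0.1567,-1.5213]),
 scene=((438.4223,322.8228,243.6141),[0.2766,0.6891,0.752],[0.2739,-1.0365,-2.4493]))
def proj(P,cam="top"):
    (f,cx,cy),t,r=CAM[cam]; p=R.from_rotvec(r).inv().apply(np.atleast_2d(P)-t)
    return np.c_[cx+f*p[:,0]/-p[:,2],cy-f*p[:,1]/-p[:,2]]
def back(u,v,z,cam="top"):
    (f,cx,cy),t,r=CAM[cam]; d=R.from_rotvec(r).apply([(u-cx)/f,-(v-cy)/f,-1]); t=np.array(t)
    return t+d*(z-t[2])/d[2]
def fr(q,L): # planar pose x,y,yaw
    L=np.atleast_2d(L); return R.from_euler('z',q[2]).apply(L)+[q[0],q[1],0]
E
python3 - <<'E'
from h import *
def m(x,y,dx,dy): return (dx+x/4,dy+y/4)
a=lambda x,y:m(x,y,240,212); b=lambda x,y:m(x,y-280,185,295)
SL=[[.055,.075,.01],[.055,-.075,.01],[-.055,-.075,.01],[-.055,.075,.01],[0,.058,.205]]
SP=np.array([b(90,330),b(350,305),b(367,497),b(103,523),b(33,410)])
RL=[[-.05,.18,.01],[-.05,-.18,.01],[0,.168,.215],[0,-.168,.215]]
RP=np.array([a(84,215),a(697,265),a(60,48),a(753,104)])
for L,P,n in((SL,SP,'stand'),(RL,RP,'rack')):
    s=least_squares(lambda q:(proj(fr(q,L))-P).ravel(),[.3,.3,0]); print(n,s.x.round(4),s.fun.round(1)); q=s.x
    loc=lambda p:R.from_euler('z',-q[2]).apply(p-[q[0],q[1],0]).round(4)
    if n=='stand': print('grip',back(*b(160,392),.2275),loc(back(*b(160,392),.2275)))
    else:
        for nm,p,z in(('notchL',a(350,76),.21),('notchR',a(392,78),.21),('skim',a(222,50),.238),('ladle',a(596,78),.238)): print(nm,back(*p,z).round(4),loc(back(*p,z)))
    gl=[[0,-.005 ,.2275]]
    print(proj(fr(q,[[0,0,.2],[0,.05,.2]]),'scene').round(0))
E
```

```text
stand [0.4258 0.3648 0.144 ] [-0.  -0.4  0.4 -0.7  0.   0.2 -0.8  0.5  0.3  0.3]
grip [0.42814474 0.35963678 0.2275    ] [ 0.0016 -0.0054  0.2275]
[[343. 346.]
 [331. 375.]]
rack [ 0.613   0.1525 -0.0384] [-1.3  0.   0.3  0.1 -0.  -0.   0.8 -0.2]
notchL [0.6128 0.1798 0.21  ] [-0.0013  0.0273  0.21  ]
notchR [0.6126 0.1595 0.21  ] [-0.0007  0.007   0.21  ]
skim [0.6161 0.2405 0.238 ] [-0.0003  0.088   0.238 ]
ladle [0.6102 0.0645 0.238 ] [ 0.0005 -0.088   0.238 ]
[[307. 221.]
 [292. 236.]]
```

```bash
cat >> h.py <<'E'
def go(p,yaw):
    "print units to move measured TCP to world p with tool y at yaw, pointing down"
    from bench import ctrl
    s=ctrl.get_state(); A=R.from_rotvec(s["tool_rot"])
    T=R.from_matrix(np.c_[[-np.sin(yaw),np.cos(yaw),0],[np.cos(yaw),np.sin(yaw),0],[0,0,-1]])
    print("shift",(A.inv().apply(np.array(p)-s["position"])/.3).round(4),"turn",((A.inv()*T).as_rotvec()/np.radians(60)).round(4))
    return s
E
python3 -c "
from h import *
go([.4267,.36,.32],.144)"
```

```text
shift [-0.9808 -0.5844 -0.3267] turn [-1.2000e-03  8.0000e-04  1.0619e+00]
```

jog_arm --moves '[0,0,-0.2,0,0,0.15,1,-0.16,-0.1,-0.327,0,0,0.3,1,-0.33,-0.2,-0.327,0,0,0.45,1,-0.5,-0.3,-0.327,0,0,0.6,1,-0.66,-0.39,-0.327,0,0,0.75,1,-0.82,-0.49,-0.327,0,0,0.9,1,-0.981,-0.584,-0.327,0,0,1,1,-0.981,-0.584,-0.327,0,0,1,1]' --newtons 15

```text
time: 1.15
position: [0.4309, 0.355, 0.3208]
tool_rot: [1.989, 2.428, -0.0]
ft_force: [-0.0, 0.2, 0.3]
grip_width: 1.0
grip_force: 0.0
```

```bash
cat >> h.py <<'E'
def wback(u,v,z,s,d):
    "wrist pixel to world at height z"
    A=R.from_rotvec(s["tool_rot"]); M=d["tool_from_camera"]
    o=A.apply(M[:3,3])+s["position"]; r=A.apply(M[:3,:3]@np.array([(u-d["cx"])/d["fx"],-(v-d["cy"])/d["fy"],-1]))
    return o+r*(z-o[2])/r[2]
E
python3 -c "
from h import *
from bench import ctrl
s=go([.4267,.36,.2093],.144); print(s['time'],s['position'])
d=ctrl.get_image('wrist'); cv2.imwrite('pics/w1.png',d['pixels'][:,:,::-1])"
```

```text
shift [ 0.0197 -0.0111  0.3717] turn [0.0014 0.0018 0.0517]
1.15 [0.4309388  0.35502775 0.32083699]
```

View pics/w1.png

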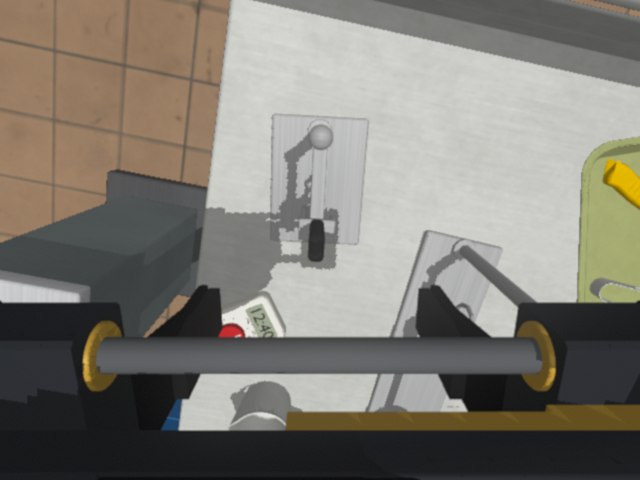

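The wrist view shows the grip at (308–325, 220–262), post ball at (320,136).

```bash
python3 -c "
from h import *
from bench import ctrl
s=ctrl.get_state(); d=ctrl.get_image('wrist')
for p in ((316,241,.2275),(320,136,.205),(317,257,.25)): print(wback(*p,s,d))
go([.4267,.36,.2093],.144)"
```

```text
[0.42677351 0.36200336 0.2275    ]
[0.41587497 0.42800309 0.205     ]
[0.42825777 0.35860926 0.25      ]
shift [-9.000e-04 -3.000e-04  3.706e-01] turn [-0.0006 -0.0005  0.0613]
```

jog_arm --moves '[0,0,0.1,0,0,0.061,1,0,0,0.2,0,0,0.061,1,0,0,0.28,0,0,0.061,1,0,0,0.34,0,0,0.061,1,0,0,0.365,0,0,0.061,1,0,0,0.37,0,0,0.061,1,0,0,0.37,0,0,0.061,1,0,0,0.37,0,0,0.061,1]'

```text
time: 2.25
position: [0.4273, 0.3607, 0.2105]
tool_rot: [2.055, 2.376, 0.003]
ft_force: [-0.0, -0.2, -0.1]
grip_width: 1.0
grip_force: 0.0
```

```bash
python3 -c "
from h import *
s=go([.4267,.36,.2093],.144);print(s['ft_force'])"
```

```text
shift [-0.0019 -0.0023  0.0042] turn [ 0.0012 -0.001   0.0008]
[-0.04756909 -0.18691633 -0.12929907]
```

jog_arm --moves '[0,0,0,0,0,0,0,0,0,0,0,0,0,-0.4,0,0,0,0,0,0,-0.7,0,0,0,0,0,0,-1,0,0,0,0,0,0,-1,0,0,0,0,0,0,-1,0,0,0,0,0,0,-1,0,0,0,0,0,0,-1]' --newtons 30

```text
time: 3.25
position: [0.4269, 0.3604, 0.2097]
tool_rot: [2.055, 2.376, 0.0]
ft_force: [0.1, 0.5, -0.1]
grip_width: 0.173
grip_force: 0.0
```

jog_arm --moves '[0,0,0,0,0,0,-1,0,0,0,0,0,0,-1,0,0,0,0,0,0,-1,0,0,0,0,0,0,-1,0,0,-0.02,0,0,0,-1,0,0,-0.045,0,0,0,-1,0,0,-0.067,0,0,0,-1,0,0,-0.067,0,0,0,-1]'

```text
time: 4.25
position: [0.4272, 0.3607, 0.2307]
tool_rot: [2.055, 2.376, 0.003]
ft_force: [0.5, 0.5, -1.5]
grip_width: 0.111
grip_force: 30.0
```

jog_arm --moves '[0,-0.03,0.002,0,0,0,-1,0,-0.07,0.002,0,0,0,-1,0,-0.12,0.002,0,0,0,-1,0,-0.17,0.002,0,0,0,-1,0,-0.2,0.002,0,0,0,-1,0,-0.2,0,0,0,0,-1,0,-0.2,0,0,0,0,-1,0,-0.2,0,0,0,0,-1]'

```text
time: 5.25
position: [0.368, 0.3516, 0.2297]
tool_rot: [2.056, 2.376, 0.0]
ft_force: [0.1, 0.1, -1.2]
grip_width: 0.107
grip_force: 30.0
```

```bash
python3 -c "
from h import *
from bench import ctrl
s=ctrl.get_state();print(s['position'],s['ft_force'],s['torque'])
d=ctrl.get_image('scene');i=d['pixels'][:,:,::-1]; cv2.imwrite('pics/s2.png',cv2.resize(i[220:420,250:510],None,fx=3,fy=3))"
```

```text
[0.36801212 0.35158205 0.22974809] [ 0.08809369  0.09119787 -1.16286617] [-0.09578626  0.028429    0.0611536 ]
```

View pics/s2.png

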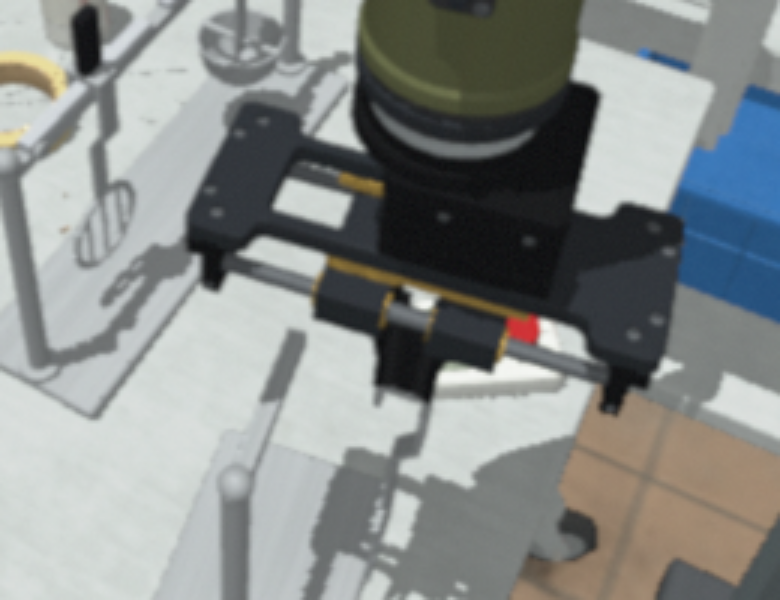

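```bash
python3 -c "
from h import *
q=[.613,.1525,-.0384]
A=fr(q,[[-.065,-.004,.30]])[0]; print(A)
for p,y in(([.37,.35,.30],.144),([.375,.25,.3],.144),([.45,.17,.3],-.038),(A,-.038)): go(p,y)
print(proj([[.4,.1,0]]), back(384,338,.07))"
```

```text
[0.54789436 0.15099834 0.3       ]
shift [-0.0063  0.0061 -0.2344] turn [0.0001 0.0002 0.0003]
shift [-0.3386 -0.0254 -0.2343] turn [0.0001 0.0002 0.0003]
shift [-0.6384  0.1837 -0.2342] turn [1.000e-04 2.000e-04 1.741e-01]
shift [-0.748   0.4975 -0.2342] turn [1.000e-04 2.000e-04 1.741e-01]
[[358.05215631 344.92915201]] [0.41675511 0.04999686 0.07      ]
```

Cup is clear of the path. I'll do it in two calls: out past the stand first, then to the front of the rail.

jog_arm --moves '[0,0,-0.1,0,0,0,-1,0,0,-0.2,0,0,0,-1,-0.08,0,-0.234,0,0,0,-1,-0.2,-0.02,-0.234,0,0,0.05,-1,-0.34,-0.025,-0.234,0,0,0.1,-1,-0.48,0.06,-0.234,0,0,0.15,-1,-0.6,0.15,-0.234,0,0,0.174,-1,-0.638,0.184,-0.234,0,0,0.174,-1]'

```text
time: 6.3
position: [0.4511, 0.1655, 0.2993]
tool_rot: [2.269, 2.172, -0.002]
ft_force: [0.6, 0.1, -1.2]
grip_width: 0.112
grip_force: 30.0
```

```bash
python3 -c "
from h import *
go([.5479,.151,.3],-.038)
s=go([.5479,.151,.24],-.038); print(s['position'],s['grip_force'])"
```

```text
shift [-0.0342  0.3245 -0.0023] turn [-0.0005  0.0011 -0.0056]
shift [-0.0339  0.3246  0.1977] turn [-0.0005  0.0011 -0.0056]
[0.45108235 0.16550648 0.29933548] 29.985920183826238
```

jog_arm --moves '[-0.008,0.08,0,0,0,-0.005,-1,-0.017,0.16,0.03,0,0,-0.005,-1,-0.025,0.24,0.1,0,0,-0.005,-1,-0.034,0.3,0.17,0,0,-0.005,-1,-0.034,0.324,0.197,0,0,-0.005,-1,-0.034,0.324,0.197,0,0,-0.005,-1,-0.034,0.324,0.197,0,0,-0.005,-1,-0.034,0.324,0.197,0,0,-0.005,-1]'

```text
time: 7.3
position: [0.5464, 0.1569, 0.2419]
tool_rot: [2.256, 2.186, 0.003]
ft_force: [-0.2, -0.1, -1.1]
grip_width: 0.112
grip_force: 30.0
```

```bash
python3 -c "
from h import *
from bench import ctrl
q=[.613,.1525,-.0384]
T=fr(q,[[0,-.004,.24]])[0];print(T)
s=go(T,-.038);print(s['position'],s['ft_force'])
d=ctrl.get_image('scene');i=d['pixels'][:,:,::-1]
w=ctrl.get_image('wrist');j=w['pixels'][:,:,::-1]
cv2.imwrite('pics/s3.png',np.vstack([cv2.resize(i[160:310,220:420],(400,300)),cv2.resize(j,(400,300))]))
cv2.imwrite('pics/s3full.png',i);cv2.imwrite('pics/w3full.png',j)
"
```

```text
[0.61284644 0.14850295 0.24      ]
shift [-0.0211  0.2221  0.0066] turn [ 0.0011 -0.0012  0.0064]
[0.54643286 0.1569076  0.2418996 ] [-0.15834674 -0.05297565 -1.08410294]
```

View pics/s3.png

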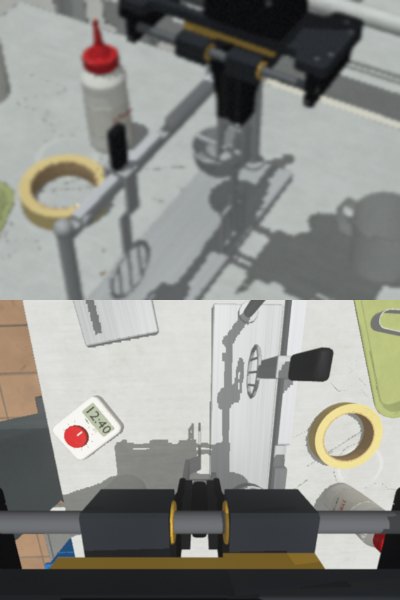

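```bash
python3 -c "
from h import *
j=cv2.imread('pics/w3full.png')
cv2.imwrite('pics/w3c.png',cv2.resize(j[150:310,290:500],None,fx=3.7,fy=3.7,interpolation=cv2.INTER_CUBIC))"
```

```text
(no output)
```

View pics/w3c.png

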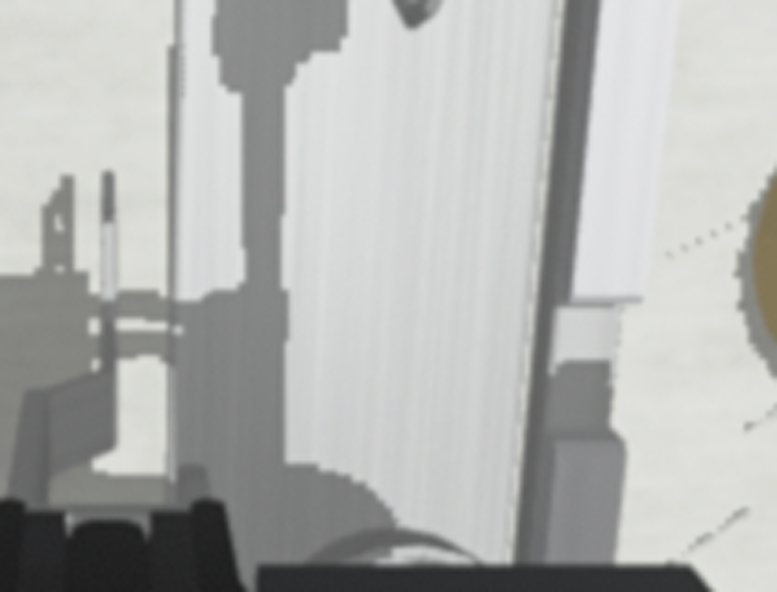

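```bash
python3 -c "
from h import *
from bench import ctrl
s=ctrl.get_state(); d=ctrl.get_image('wrist'); print(s['position'])
q=[.613,.1525,-.0384]
print('moved px',np.abs(d['pixels'][150:310,290:500,::-1].astype(int)-cv2.imread('pics/w3full.png')[150:310,290:500]).mean())
for n,x,y in(('upL',572,300),('upR',641,300),('loL',553,437),('loR',620,437),('far L',600,0),('far R',672,50)):
    p=wback(290+x/3.7,150+y/3.7,.21,s,d); print(n,p.round(4),R.from_euler('z',-q[2]).apply(p-[q[0],q[1],0]).round(4))
go(fr(q,[[0,-.004,.24]])[0],-.038)"
```

```text
[0.54648107 0.15676355 0.2416432 ]
moved px 0.690595238095238
upL [0.6114 0.1823 0.21  ] [-0.0028  0.0297  0.21  ]
upR [0.6207 0.182  0.21  ] [0.0066 0.0297 0.21  ]
loL [0.6098 0.1626 0.21  ] [-0.0035  0.0099  0.21  ]
loR [0.6192 0.1623 0.21  ] [0.0058 0.01   0.21  ]
far L [0.6126 0.2219 0.21  ] [-0.003   0.0693  0.21  ]
far R [0.6223 0.2153 0.21  ] [0.0069 0.0631 0.21  ]
shift [-0.0203  0.222   0.0051] turn [ 0.0007 -0.0008  0.006 ]
```

jog_arm --moves '[-0.01,0.04,0.004,0,0,0.006,-1,-0.018,0.08,0.004,0,0,0.006,-1,-0.018,0.12,0.004,0,0,0.006,-1,-0.018,0.16,0.004,0,0,0.006,-1,-0.018,0.2,0.004,0,0,0.006,-1,-0.018,0.225,0.004,0,0,0.006,-1,-0.018,0.225,0.004,0,0,0.006,-1,-0.018,0.225,0.004,0,0,0.006,-1]'

```text
time: 8.45
position: [0.6136, 0.149, 0.2396]
tool_rot: [-2.263, -2.178, 0.0]
ft_force: [-0.3, 0.7, -0.9]
grip_width: 0.112
grip_force: 30.0
```

```bash
python3 -c "
from h import *
from bench import ctrl
ctrl.get_image('wrist');d=ctrl.get_image('wrist');ctrl.get_image('wrist')
q=[.613,.1525,-.0384]
s=go(fr(q,[[.0015,-.004,.2195]])[0],-.038);print(s['position'],s['ft_force'],s['time'])
cv2.imwrite('pics/w4.png',cv2.resize(d['pixels'][150:310,220:420,::-1],None,fx=3.7,fy=3.7,interpolation=cv2.INTER_CUBIC))"
```

```text
shift [-0.0019  0.0028  0.0678] turn [ 0.     -0.0004 -0.    ]
[0.61353416 0.14905062 0.23985418] [-0.2912893   0.08359775 -1.22179315] 8.6
```

View pics/w4.png

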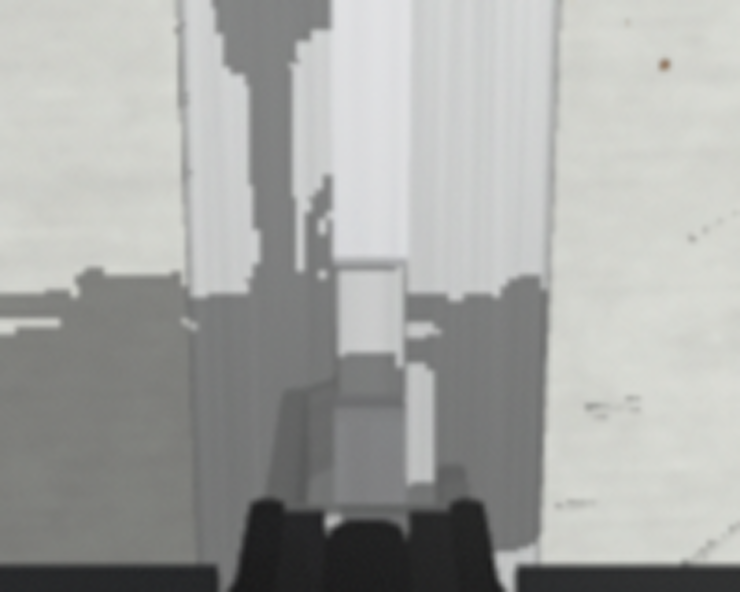

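The crook straddles the strip, centred (strip 333–406, crook 310–435), with the notch just ahead in +y (265–405 rows). Lowering.

jog_arm --moves '[0,0,0.015,0,0,0,-1,0,0,0.03,0,0,0,-1,0,0,0.042,0,0,0,-1,0,0,0.05,0,0,0,-1,0,0,0.056,0,0,0,-1,0,0,0.06,0,0,0,-1,0,0,0.062,0,0,0,-1,0,0,0.063,0,0,0,-1]'

```text
time: 9.6
position: [0.6139, 0.1489, 0.2208]
tool_rot: [2.264, 2.178, 0.0]
ft_force: [-0.9, 0.2, -1.2]
grip_width: 0.112
grip_force: 30.0
```

jog_arm --moves '[0,0,0.001,0,0,0,-1,0,0,0.002,0,0,0,-1,0,0,0.003,0,0,0,-1,0,0,0.004,0,0,0,-1,0,0,0.005,0,0,0,-1,0,0,0.006,0,0,0,-1,0,0,0.006,0,0,0,-1,0,0,0.006,0,0,0,-1]'

```text
time: 10.6
position: [0.6139, 0.1489, 0.2197]
tool_rot: [-2.264, -2.178, -0.001]
ft_force: [-3.1, -0.5, 5.3]
grip_width: 0.114
grip_force: 30.0
```

Contact at ~6 N. Slide toward +y (tool +x).

jog_arm --moves '[0.006,0,0,0,0,0,-1,0.012,0,0,0,0,0,-1,0.018,0,0,0,0,0,-1,0.024,0,0,0,0,0,-1,0.03,0,0,0,0,0,-1,0.036,0,0,0,0,0,-1,0.042,0,0,0,0,0,-1,0.048,0,0,0,0,0,-1]'

```text
time: 11.6
position: [0.6154, 0.1617, 0.2196]
tool_rot: [2.263, 2.175, 0.001]
ft_force: [-0.5, -3.5, 5.4]
grip_width: 0.113
grip_force: 30.0
```

jog_arm --moves '[0.004,0,0,0,0,0,-1,0.008,0,0,0,0,0,-1,0.012,0,0,0,0,0,-1,0.016,0,0,0,0,0,-1,0.02,0,0,0,0,0,-1,0.022,0,0,0,0,0,-1,0.024,0,0,0,0,0,-1,0.024,0,0,0,0,0,-1]'

```text
time: 12.6
position: [0.6142, 0.1712, 0.2183]
tool_rot: [-2.262, -2.179, 0.001]
ft_force: [-0.9, -0.0, -1.5]
grip_width: 0.115
grip_force: 30.0
```

It dropped into the notch (vertical force gone). Lowering to the floor gently.

jog_arm --moves '[0,0,0.002,0,0,0,-1,0,0,0.004,0,0,0,-1,0,0,0.006,0,0,0,-1,0,0,0.008,0,0,0,-1,0,0,0.01,0,0,0,-1,0,0,0.012,0,0,0,-1,0,0,0.013,0,0,0,-1,0,0,0.014,0,0,0,-1]'

```text
time: 13.6
position: [0.6147, 0.1705, 0.2148]
tool_rot: [2.264, 2.178, 0.0]
ft_force: [0.2, 0.3, -0.3]
grip_width: 0.113
grip_force: 30.0
```

jog_arm --moves '[0,0,0.001,0,0,0,-1,0,0,0.002,0,0,0,-1,0,0,0.003,0,0,0,-1,0,0,0.004,0,0,0,-1,0,0,0.005,0,0,0,-1,0,0,0.006,0,0,0,-1,0,0,0.007,0,0,0,-1,0,0,0.007,0,0,0,-1]'

```text
time: 14.6
position: [0.6147, 0.1708, 0.2128]
tool_rot: [-2.263, -2.179, -0.001]
ft_force: [0.9, 1.0, -0.5]
grip_width: 0.111
grip_force: 30.0
```

jog_arm --moves '[0,0,0.001,0,0,0,-1,0,0,0.002,0,0,0,-1,0,0,0.003,0,0,0,-1,0,0,0.004,0,0,0,-1,0,0,0.004,0,0,0,-1,0,0,0.004,0,0,0,-1,0,0,0.004,0,0,0,-1,0,0,0.004,0,0,0,-1]'

```text
time: 15.6
position: [0.6147, 0.1708, 0.2127]
tool_rot: [-2.263, -2.179, -0.002]
ft_force: [-1.9, 0.9, 6.7]
grip_width: 0.11
grip_force: 30.0
```

Seated on the floor (z drop 7 mm, as expected). Relieve pressure, then release.

jog_arm --moves '[0,0,-0.002,0,0,0,-1,0,0,-0.003,0,0,0,-1,0,0,-0.003,0,0,0,-0.7,0,0,-0.003,0,0,0,-0.6,0,0,-0.003,0,0,0,-0.4,0,0,-0.003,0,0,0,-0.2,0,0,-0.003,0,0,0,0,0,0,-0.003,0,0,0,0]' --newtons 10

```text
time: 16.6
position: [0.6147, 0.1705, 0.2124]
tool_rot: [2.264, 2.178, 0.0]
ft_force: [0.2, 0.4, 0.2]
grip_width: 0.477
grip_force: 0.0
```

jog_arm --moves '[0,0,-0.02,0,0,0,0,0,0,-0.06,0,0,0,0,0,0,-0.12,0,0,0,0,0,0,-0.2,0,0,0,0,0,0,-0.3,0,0,0,0,0,0,-0.4,0,0,0,0,0,0,-0.4,0,0,0,0,0,0,-0.4,0,0,0,0]'

```text
time: 17.6
position: [0.6145, 0.1705, 0.3325]
tool_rot: [-2.264, -2.178, -0.0]
ft_force: [0.2, -0.3, 0.1]
grip_width: 0.502
grip_force: 0.0
```

jog_arm --moves '[0,-0.1,0,0,0,0,0,0,-0.2,0,0,0,0,0,0,-0.3,0,0,0,0,0,0,-0.4,0,0,0,0,0,0,-0.5,0,0,0,0,0,0,-0.5,0,0,0,0,0,0,-0.5,0,0,0,0,0,0,-0.5,0,0,0,0,0]'

```text
time: 18.6
position: [0.4653, 0.1759, 0.3319]
tool_rot: [2.264, 2.177, -0.001]
ft_force: [0.0, 0.5, -0.1]
grip_width: 0.497
grip_force: 0.0
```

```bash
python3 -c "
from h import *
from bench import ctrl
i=ctrl.get_image('scene')['pixels'][150:360,230:400,::-1]; t=ctrl.get_image('top')['pixels'][200:290,240:440,::-1]
a=cv2.resize(i,None,fx=2.8,fy=2.8,interpolation=cv2.INTER_CUBIC)
b=cv2.resize(t,None,fx=1.6,fy=1.6,interpolation=cv2.INTER_CUBIC); b=cv2.copyMakeBorder(b,0,a.shape[0]-b.shape[0],0,0,0)
cv2.imwrite('pics/f.png',np.hstack([a,b]))"
```

```text
(no output)
```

View pics/f.png

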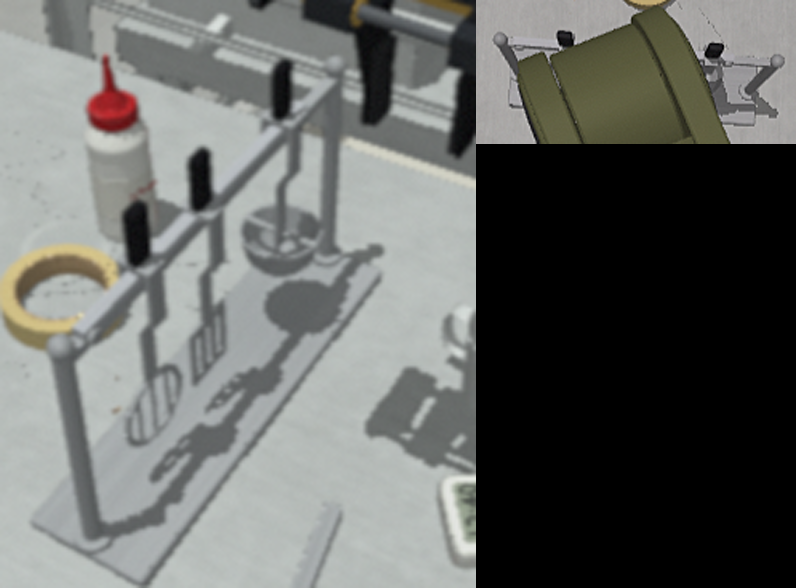

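The turner hangs upright in the notch at (205,205 in the crop), its crook sunk into the strip, with the neighbours undisturbed and the robot clear.

```bash
python3 -c "
from bench import ctrl
print(ctrl.close_job())"
```

```text
the job is handed in; nothing more can be done
None
```

The turner hangs upright in the rail's notch between the ladle and the skimmer, seated on the notch floor with about 8 N of contact at most; the neighbours looked undisturbed in the last picture, and I handed the job in at about 19 s (no verdict was returned).

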